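# Reload the sample row into the carrying tray in reverse and lock it with the keeper bar

### The arm

A 6-joint arm with a two-finger parallel gripper is mounted at the origin on a cart in front of the work surface, level with it; the furniture and walls round the work are solid. World frame = base frame: x ahead of the robot, y to its left, z up, the work surface at z = 0. Lengths are in m, angles in rad, forces in N, time in s.
With the tool pointing down it reaches from about 0.35 to 0.925 m from the base axis. Payload 6.4 kg.
Tool frame: the origin (TCP) lies midway between the tips of the shut fingers; the grasp point (between the pads) lies arm.pinch_z behind it (arm.pinch_z is the distance from the TCP to the grasp point, in m); z points along the fingers, x is the direction in which the jaws open and shut, and the axes are right-handed (so a half turn about z gives the same grasp; the last joint's range is limited). The gripper opens to 94 mm and grips with 3 to 60 N. Pads are 16 mm wide; open, the fingers measure 119 mm over their backs; the gripper's body (75 mm by 177 mm) begins 78 mm behind the grasp point.
Start: joints at [-1.43, 0.245, 1.558, -0, 1.339, -0.174], TCP at [0.201, -0.618, 0.205] pointing down, gripper open.
Joint ranges: [-3.13, 3.13], [-1.02, 2.26], [0.13, 2.54], [-0.95, 4.09], [0.21, 2.88], [-2.74, 2.74]. Speed limits (rad/s): [2.57, 2.57, 3.14, 3.14, 3.14, 3.14].

### API

Orientations are given as a rotation vector (axis times angle).
In Python, from station import arm gives the robot as it stands. Calls block until the motion is done:
- arm.movep(position, orientation): joint-space move of the TCP to a pose.
- arm.move_straight(position, ori=None, max_speed=0.15): straight line of the TCP; ori=None keeps the orientation; max_speed is the mean speed in m/s.
- arm.set_joints(angles): joint-space move.
- arm.set_gripper(opening, f_grip=None): finger opening in m; f_grip is the grip in N (None keeps the last); returns when the fingers have stopped.
- arm.hold(seconds).
- arm.inverse_kinematics(position, orientation): joint angles nearest the present ones, or None.
- arm.get_image(name): name is "side" or "top"; returns the picture (420x560x3 uint8, red, green, blue); there is no depth.
- arm.get_calibration(name): a dict with "vfov" (degrees; the focal length in pixels is half the picture's height over the tangent of half this angle, whatever the lens; pixels are square), "cx", "cy" (the principal point, pixels), "eye" and "rotation" of the camera in the world. Camera axes: x right, y down, z forward; pixel columns grow to the right and rows downward; lengths in m; the calibration is good to about 2 mm. A picture is of the moment at which its call begins. get_calibration takes no time and is no camera call.
A pose or a line that the arm cannot do raises arm.MotionError and nothing moves.
- arm.close_job(): hands the job in, once; it reports no verdict.
Readings, each from a call of its own:
- arm.read_clock(): time.
- arm.read_joint_pos(): joint angles.
- arm.read_dq(): joint speeds.
- arm.read_effort(): joint torques, N m.
- arm.read_position(): TCP position.
- arm.read_tcp_rot(): TCP orientation.
- arm.read_wrist_force(): force on the tool from outside, world axes, zero at the start.
- arm.read_torque(): the same for the moment, N m.
- arm.read_gripper_width(): finger opening in m.
Only numpy, scipy, OpenCV 4.12 (cv2) and the standard library are available. Lean on these libraries where they do the work, as an engineer would, in place of code of your own. Each camera call takes 0.05 s, during which the arm holds its last target.

### The job

Move the three samples (mortar cube, tin, cup) from the seats of the holding rack into the bays of the carrying tray in reverse order, so that the sample that stood at the robot's left end of the rack stands in the right end bay, the middle one in the middle and the right one in the left end bay, each upright, flat on the bay floor and about central in its bay. When all three are in, lay the keeper bar over them, tab up, with its ends down in the forks of the tray's two posts and its tab at the middle of the tray, and let go.

Things in the scene. Friction and masses are not known exactly. Their poses are not given: they have to be found in the camera images.
- cube_centre (a point): Centre (half-way up) of the grey mortar cube, 50x50x50 mm, 0.27 kg (mass varies by a quarter). x and y are square to its sides, nearly along the rack's at the start.
- tin_centre (a point): Centre (half-way up) of the round silvery aluminium sample tin with closed lid, 59 mm across its lid (body 57 mm), 38 mm high, 0.04 kg. z is up; it may be turned any way.
- cup_centre (a point): Centre (half-way up) of the small open pale blue plastic cup standing mouth up, 39 mm across the rim, 48 mm high, 0.02 kg, slightly narrower (36 mm) at the foot. z is up; it may be turned any way.
- rack: Holding rack, fixed: flat aluminium rail 74x228 mm on two feet, its top 66 mm above the bench, with three seats in a row at y = +70, 0 and -70 mm. It may stand left or right of the tray. Origin: centre of the underside, on the bench. x points away from the robot, y along the row to the robot's left (turned up to 0.2 rad).
- tray: Fixed grey tray 84x276 mm, beside the rack, left or right of it. On two feet. Heights above the bench: ribs to 71 mm make 3 bays 73x76 mm, floor at 66 mm, centres at y +76, 0, -76 mm. At y +-126 mm a post 16 mm thick, flat top at 124 mm between cheeks to 137 mm, 35 mm apart across x, flaring. Origin: centre of underside, on the bench. x away from the robot, y along the row to the robot's left (turned up to 0.2 rad).
- keeper_tab (a point): Middle of the upright black tab of the keeper bar, a flat steel bar 24x266x8 mm, 0.18 kg. The tab is 14 mm thick across the bar, 44 mm along it, and stands from 8 to 56 mm above the bar's underside; this point is 32 mm above that underside. Grip it by the tab. x across the bar, y along it, z up. It starts lying on the bench, pointing away from the robot; either way round will do.
- seat_cube: The seat in the holding rack on which the cube stands at the start, fixed: a flat grey plastic plate 66x66 mm with a thin pin in each corner, 6 mm high, 41 mm from its middle. Its top is 72 mm above the bench. Origin: centre of its underside, 66 mm above the bench; x, y, z as the rack. It tells where in the row the cube stood.
- seat_tin: The seat in the holding rack on which the tin stands at the start, fixed: a flat grey plastic plate 66x66 mm with a thin pin in each corner, 6 mm high, 41 mm from its middle. Its top is 72 mm above the bench. Origin: centre of its underside, 66 mm above the bench; x, y, z as the rack. It tells where in the row the tin stood.
- seat_cup: The seat in the holding rack on which the cup stands at the start, fixed: a flat grey plastic plate 66x66 mm with a thin pin in each corner, 6 mm high, 41 mm from its middle. Its top is 72 mm above the bench. Origin: centre of its underside, 66 mm above the bench; x, y, z as the rack. It tells where in the row the cup stood.
Not all that is in view belongs to the job. Leave any green or yellow look-alike of the part that bears cube_centre alone.

How it is judged:
By the outcome, as a careful person would: the job done as asked, in the order asked, and still so for the second after the job is handed in, with the robot touching nothing.
It also fails if it takes over 115 s, if anything falls off the work surface, if the arm or the gripper's body presses on something with over 40 N, if the wrist force passes 120 N, or if a joint passes its speed limit or range.

## Working session

There is one attempt and no reset: what is moved stays moved. The work goes in short steps, each a Python script; the robot and the scene stay as the last script left them, time stands still between calls to the robot, and variables do not carry over. Pictures are saved under pics/ and viewed, and the job is handed in when it is done.

```bash
ls; mkdir -p pics; python3 - <<'E'
from station import arm
import cv2
for n in("side","top"):
    im=arm.get_image(n); cv2.imwrite(f"pics/{n}0.png",im[:,:,::-1])
    print(n,arm.get_calibration(n))
print(arm.pinch_z,arm.read_tcp_rot(),arm.read_position(),arm.read_clock())
E
```

```text
pics
side {'vfov': 47.669607657692104, 'cx': 284.6364348530292, 'cy': 210.219971921272, 'eye': array([ 0.83360659, -0.64136697,  1.16437988]), 'rotation': array([-2.56022151, -0.54236715,  0.16027824])}
top {'vfov': 44.469413652951346, 'cx': 281.7965250056877, 'cy': 206.6209736208353, 'eye': array([ 0.35423666, -0.08308582,  1.6307528 ]), 'rotation': array([-2.12230844,  2.16931201, -0.12885533])}
0.0188 [-2.54122280e+00  1.84499437e+00  1.84531281e-03] [ 0.20119932 -0.61751367  0.20446493] 0.1
```

View pics/side0.png

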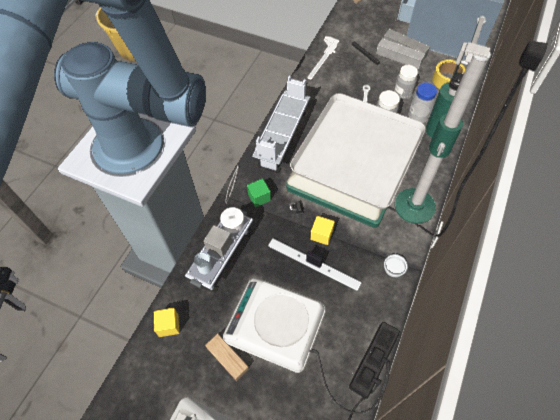

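View pics/top0.png

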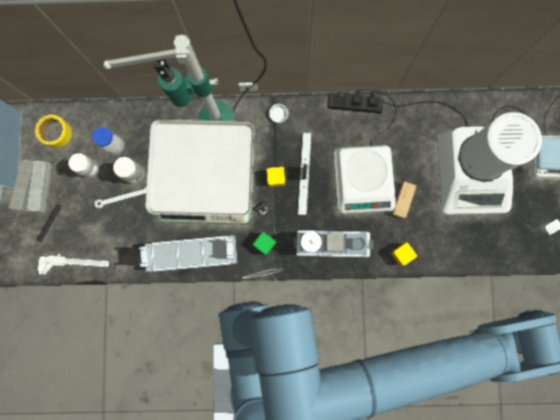

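The side view shows the tray at about (282,125), the rack at (220,250), and the keeper at (315,262). In the top view the tray is at (188,252), the rack at (334,243), the keeper at (304,173). Next I'll take zoomed crops.

```bash
python3 - <<'E'
import cv2,numpy as np
t=cv2.imread("pics/top0.png");s=cv2.imread("pics/side0.png")
def c(im,x0,y0,w,h,k,n): cv2.imwrite(n,cv2.resize(im[y0:y0+h,x0:x0+w],None,fx=k,fy=k,interpolation=cv2.INTER_CUBIC))
c(t,280,220,110,45,7,"pics/rackt.png")
c(t,130,225,115,55,6.9,"pics/trayt.png")
c(t,285,125,40,95,6,"pics/keept.png")
c(s,180,195,80,100,6,"pics/racks.png")
c(s,245,70,75,105,5.7,"pics/trays.png")
c(s,260,230,110,65,7,"pics/keeps.png")
E
```

```text
(no output)
```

View pics/rackt.png

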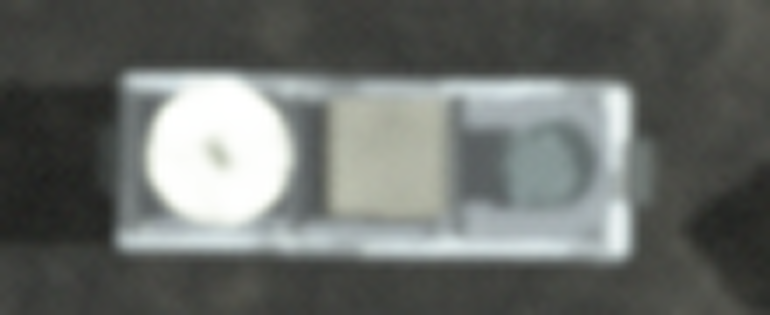

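View pics/trayt.png

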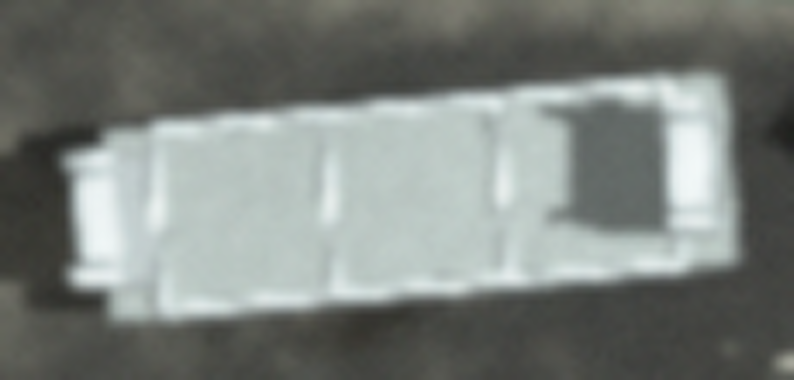

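View pics/keept.png

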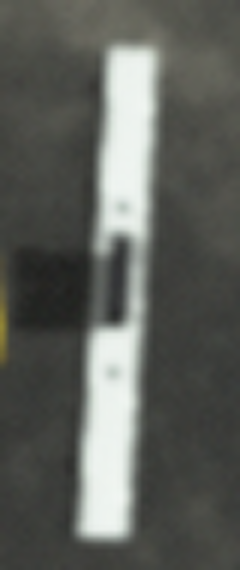

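View pics/racks.png

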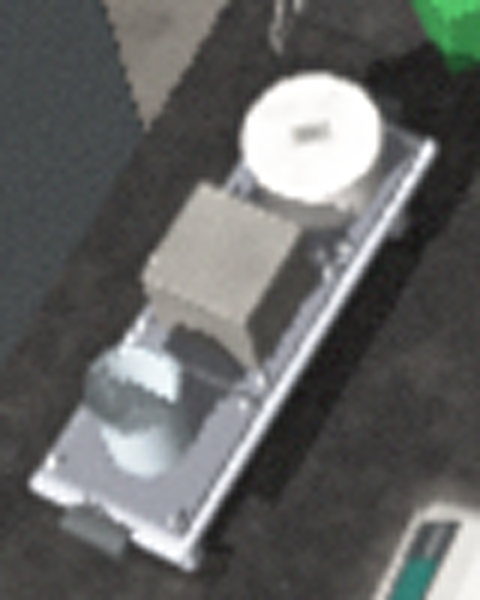

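View pics/trays.png

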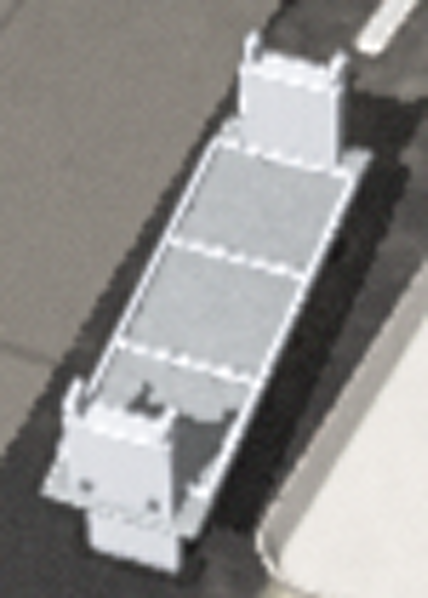

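View pics/keeps.png

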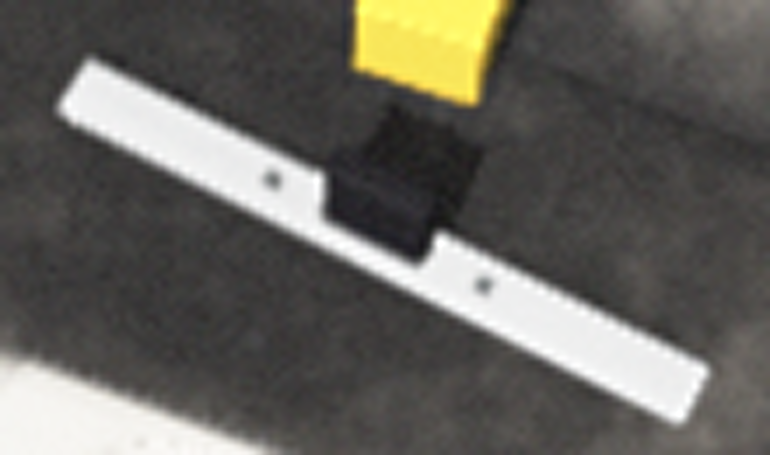

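Candidates for the cube in the top view are grey (335,242), which is on the rack; green (264,243), yellow (276,176) and yellow (404,254). I choose the grey one, as the crop shows it between the tin and the cup. The tin is at (311,241); the bottle caps at (83,165) and (125,170) and the ring at (279,113) could be mistaken for it. The cup is at (358,243), and the keeper is the bar with the black tab at (304,173). The rack order from left to right is tin, cube, cup. So the tin goes to the right bay, the cube to the middle and the cup to the left.

```bash
cat > h.py <<'E'
from station import arm
import cv2,numpy as np
from scipy.spatial.transform import Rotation as R
def cal(n):
    c=arm.get_calibration(n); f=210/np.tan(np.radians(c["vfov"])/2)
    return f,c["cx"],c["cy"],np.array(c["eye"]),R.from_rotvec(c["rotation"]).as_matrix()
def ray(n,p,z):
    f,cx,cy,e,M=cal(n); d=M@np.array([(p[0]-cx)/f,(p[1]-cy)/f,1]); return e+d*(z-e[2])/d[2]
def proj(n,P):
    f,cx,cy,e,M=cal(n); q=M.T@(np.array(P)-e); return np.array([cx+f*q[0]/q[2],cy+f*q[1]/q[2]])
E
python3 - <<'E'
from h import *
K=8
t=cv2.imread("pics/top0.png");s=cv2.imread("pics/side0.png")
def up(im,x0,y0,w,h): return cv2.resize(im[y0:y0+h,x0:x0+w],None,fx=K,fy=K,interpolation=cv2.INTER_CUBIC)
def big(m):
    cs,_=cv2.findContours(m.astype(np.uint8),cv2.RETR_EXTERNAL,cv2.CHAIN_APPROX_NONE); return max(cs,key=cv2.contourArea)
def un(p,x0,y0): return np.array([x0,y0])+(np.array(p)+.5)/K-.5
def rect(name,n,im,box,mask,z):
    u=up(im,*box); c=big(mask(u.astype(int))); r=cv2.minAreaRect(c); b=[ray(n,un(q,*box[:2]),z)for q in cv2.boxPoints(r)]
    b=np.array(b); ctr=b.mean(0); e1=b[1]-b[0];e2=b[2]-b[1]; l=e1 if np.linalg.norm(e1)>np.linalg.norm(e2) else e2
    if abs(l[1])>abs(l[0]): l=l*np.sign(l[1])
    else: l=l*np.sign(l[0])
    print(name,n,ctr.round(4),"size",np.linalg.norm(e1).round(4),np.linalg.norm(e2).round(4),"longdir deg",np.degrees(np.arctan2(l[1],l[0])).round(2),un(r[0],*box[:2]).round(2))
br=lambda th:(lambda u:u.min(2)>th)
for th in(90,110,130): rect("tray",'top',t,(130,225,115,55),br(th),.066)
for th in(90,110,130): rect("rack",'top',t,(285,222,90,42),br(th),.066)
for th in(90,120): 
    rect("keeper",'top',t,(293,125,24,95),br(th),.008)
    rect("keeper",'side',s,(262,232,105,62),lambda u:(u.min(2)>th),.008)
for th in(225,235): rect("tin",'top',t,(297,228,26,30),br(th),.11)
for th in(225,235): rect("tin",'side',s,(215,203,35,30),br(th),.11)
cubem=lambda u:((u[:,:,2]-u[:,:,0]>6)&(u.max(2)>125)&(u.max(2)<215))
rect("cube",'top',t,(323,228,24,28),cubem,.122)
rect("tab",'top',t,(301,160,7,20),lambda u:u.max(2)<90,.056)
E
```

```text
tray top [0.4278 0.226  0.066 ] size 0.3028 0.0951 longdir deg 94.03 [187.59 253.4 ]
tray top [0.4277 0.2262 0.066 ] size 0.3004 0.0925 longdir deg 93.95 [187.51 253.42]
tray top [0.4277 0.2262 0.066 ] size 0.2976 0.0904 longdir deg 93.98 [187.49 253.43]
rack top [ 0.4486 -0.2216  0.066 ] size 0.0833 0.2343 longdir deg 87.48 [334.5  243.33]
rack top [ 0.4487 -0.2198  0.066 ] size 0.0812 0.2283 longdir deg 87.48 [333.89 243.31]
rack top [ 0.4488 -0.2182  0.066 ] size 0.0792 0.2234 longdir deg 87.45 [333.36 243.29]
keeper top [ 0.6927 -0.1433  0.008 ] size 0.071 0.2982 longdir deg 0.6 [305.94 169.58]
keeper side [ 0.6927 -0.1464  0.008 ] size 0.0614 0.2937 longdir deg -1.05 [317.45 267.37]
keeper top [ 0.6811 -0.1381  0.008 ] size 0.2729 0.0314 longdir deg -4.95 [304.37 173.05]
keeper side [ 0.6817 -0.1406  0.008 ] size 0.0309 0.2707 longdir deg -5.39 [314.39 263.97]
tin top [ 0.4543 -0.1487  0.11  ] size 0.0599 0.0561 longdir deg -13.16 [311.01 240.98]
tin top [ 0.4549 -0.1487  0.11  ] size 0.0578 0.0547 longdir deg -12.43 [310.99 240.8 ]
tin side [ 0.4551 -0.1504  0.11  ] size 0.0591 0.0582 longdir deg 67.86 [231.34 217.37]
tin side [ 0.455  -0.1503  0.11  ] size 0.0585 0.0575 longdir deg 66.56 [231.34 217.33]
cube top [ 0.4481 -0.2173  0.122 ] size 0.0488 0.0484 longdir deg 88.73 [334.62 242.31]
tab top [ 0.6753 -0.1343  0.056 ] size 0.0432 0.0108 longdir deg -5.14 [303.65 171.42]
```

```bash
python3 - <<'E'
from h import *
def T(p,x0,y0,k): return np.array([x0,y0])+(np.array(p)+.5)/k-.5
def go(n,name,pts,z,x0,y0,k):
    P=np.array([ray(n,T(p,x0,y0,k),z) for p in pts]); print(n,name,P.mean(0)[:2].round(4),P[:,:2].round(4).tolist()); return P.mean(0)
go('top','tray corners',[(107,130),(107,325),(742,262),(728,75)],.066,130,225,6.9)
a=go('top','postL cheeks',[(90,160),(98,277)],.137,130,225,6.9)
b=go('top','postR cheeks',[(683,103),(692,220)],.137,130,225,6.9)
print((a+b)/2,np.linalg.norm(a-b),np.degrees(np.arctan2(*(a-b)[[1,0]])))
a=go('top','postL top',[(76,170),(115,166),(123,258),(85,265)],.124,130,225,6.9)
b=go('top','postR top',[(668,112),(708,110),(713,208),(670,212)],.124,130,225,6.9)
print((a+b)/2,np.linalg.norm(a-b),np.degrees(np.arctan2(*(a-b)[[1,0]])))
a=go('side','postL cheeks',[(251,40),(339,62)],.137,245,70,5.7)
b=go('side','postR cheeks',[(73,385),(170,412)],.137,245,70,5.7)
print((a+b)/2,np.linalg.norm(a-b),np.degrees(np.arctan2(*(a-b)[[1,0]])))
go('side','mid bay rib corners',[(172,238),(306,270),(257,380),(120,343)],.071,245,70,5.7)
go('top','mid bay ribs',[(328,115),(335,290),(512,275),(500,97)],.071,130,225,6.9)
go('top','cup rim',[(503,163),(594,163),(548,120),(548,208)],.120,280,220,7)
go('side','cup rim',[(84,392),(182,388),(133,345),(133,433)],.120,180,195,6)
go('side','cup foot',[(105,440),(165,440)],.072,180,195,6)
go('side','tab top',[(328,165),(347,143),(447,193),(428,215)],.056,260,230,7)
go('side','cube top',[(203,182),(303,233),(242,322),(143,280)],.122,180,195,6)
go('top','cube top',[(330,97),(450,97),(448,221),(328,218)],.122,280,220,7)
go('side','rack corners',[(33,483),(193,568),(436,148),(255,80)],.066,180,195,6)
# plate box height: near edge
print("box",ray('top',(148,213),.08),ray('top',(252,215),.08),ray('side',(290,182),.08))
E
```

```text
top tray corners [0.4279 0.2168] [[0.4608, 0.3563], [0.3751, 0.355], [0.3967, 0.0752], [0.4791, 0.0806]]
top postL cheeks [0.4189 0.3413] [[0.4435, 0.3434], [0.3943, 0.3392]]
top postR cheeks [0.4374 0.0906] [[0.4621, 0.0923], [0.4128, 0.0889]]
[0.42813588 0.21595834 0.137     ] 0.2513839776521594 94.23130392521895
top postL top [0.4209 0.3426] [[0.4401, 0.353], [0.4415, 0.3364], [0.4024, 0.3324], [0.3998, 0.3485]]
top postR top [0.4385 0.0912] [[0.4593, 0.1003], [0.4598, 0.0832], [0.4182, 0.0814], [0.4169, 0.0997]]
[0.42973126 0.21686341 0.124     ] 0.2520259790712115 93.99992689110401
side postL cheeks [0.423  0.3422] [[0.3986, 0.3403], [0.4474, 0.344]]
side postR cheeks [0.4385 0.0947] [[0.4135, 0.0928], [0.4635, 0.0966]]
[0.43075376 0.21844166 0.137     ] 0.2479318253393158 93.5883441448921
side mid bay rib corners [0.4316 0.2169] [[0.3914, 0.2517], [0.4659, 0.2597], [0.4721, 0.1811], [0.3968, 0.175]]
top mid bay ribs [0.4293 0.2168] [[0.465, 0.257], [0.3881, 0.2535], [0.393, 0.1757], [0.4712, 0.181]]
top cup rim [ 0.4449 -0.2855] [[0.4455, -0.2666], [0.4447, -0.3046], [0.4631, -0.2861], [0.4263, -0.2847]]
side cup rim [ 0.4472 -0.2881] [[0.4298, -0.2971], [0.4649, -0.2796], [0.4376, -0.2709], [0.4565, -0.3048]]
side cup foot [ 0.4415 -0.2918] [[0.43, -0.2968], [0.4529, -0.2867]]
side tab top [ 0.6833 -0.1384] [[0.6613, -0.142], [0.6643, -0.1309], [0.7054, -0.1348], [0.7024, -0.1458]]
side cube top [ 0.4519 -0.2203] [[0.4284, -0.1939], [0.4777, -0.1984], [0.4739, -0.2447], [0.4277, -0.2442]]
top cube top [ 0.4485 -0.2188] [[0.4747, -0.195], [0.4735, -0.2452], [0.4217, -0.2425], [0.424, -0.1925]]
side rack corners [ 0.4487 -0.2203] [[0.41, -0.3239], [0.4886, -0.3299], [0.493, -0.113], [0.4031, -0.1143]]
box [0.5525246  0.34476054 0.08      ] [0.53917255 0.02707561 0.08      ] [0.54060581 0.02765627 0.08      ]
```

```bash
python3 - <<'E'
import cv2
t=cv2.imread("pics/top0.png");s=cv2.imread("pics/side0.png")
a=cv2.resize(t[200:260,140:260],None,fx=6,fy=6,interpolation=cv2.INTER_CUBIC)
cv2.imwrite("pics/boxt.png",a)
cv2.imwrite("pics/boxs.png",cv2.resize(s[90:230,270:430],None,fx=4,fy=4,interpolation=cv2.INTER_CUBIC))
E
```

```text
(no output)
```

View pics/boxt.png

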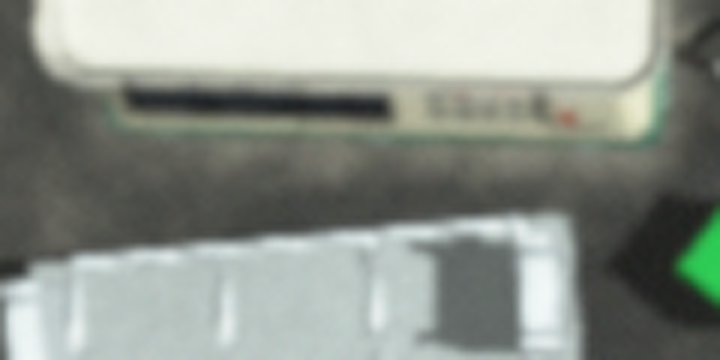

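View pics/boxs.png

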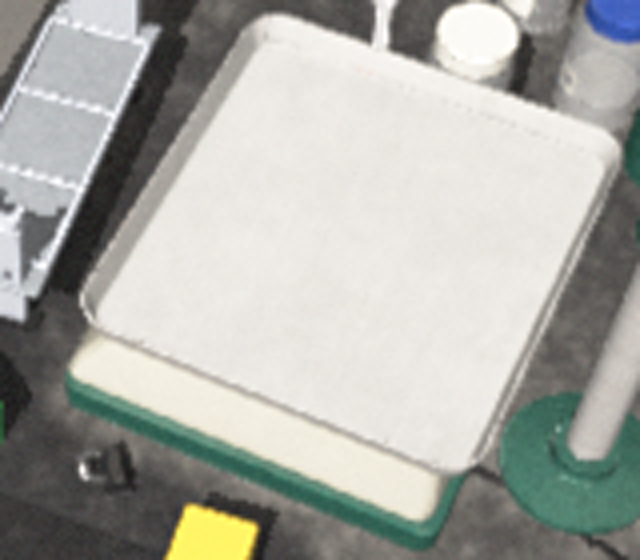

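Measurements from the two views agree within 3 mm. Now I check reachability and then move the tin.

```bash
cat >> h.py <<'E'
TR=np.array([.4300,.2170]); TY=np.radians(4.0)
bay=lambda k: TR+.076*k*np.array([-np.sin(TY),np.cos(TY)])
def ori(psi): return (R.from_euler('z',psi)*R.from_euler('x',np.pi)).as_rotvec()
def st(tag):
    print(tag,"t",round(arm.read_clock(),2),"pos",np.round(arm.read_position(),4),"w",round(arm.read_gripper_width(),4),"F",np.round(arm.read_wrist_force(),1))
OBJ=dict(tin=([.4547,-.1496],-2.5,.007,12,-1),cube=([.4495,-.2190],-1.5,.010,25,0),cup=([.4455,-.2870],-2.5,.012,4,1))
ZT=.24
def pick(n):
    p,yaw,h,f,k=OBJ[n]; o=ori(np.radians(yaw))
    arm.movep([*p,ZT],o); arm.set_gripper(.094)
    arm.move_straight([*p,.072+h],None,.18); st("at")
    arm.set_gripper(.0,f); st("grip")
    arm.move_straight([*p,ZT],None,.2); st("up")
def place(n):
    p,yaw,h,f,k=OBJ[n]; b=bay(k); o=ori(TY)
    arm.movep([*b,ZT],o); st("over")
    arm.move_straight([*b,.105+h],None,.2)
    arm.move_straight([*b,.0668+h],None,.06); st("down")
def release(n):
    b=bay(OBJ[n][4]); arm.set_gripper(.094); arm.move_straight([*b,ZT],None,.2); st("rel")
def snap(tag):
    for n in("side","top"): cv2.imwrite(f"pics/{n}{tag}.png",arm.get_image(n)[:,:,::-1])
E
python3 - <<'E'
from h import *
for n,(p,y,h,f,k) in OBJ.items():
  for s in(0,np.pi):
    print(n,s>0,arm.inverse_kinematics([*p,.072+h],ori(np.radians(y)+s)),arm.inverse_kinematics([*bay(k),.0668+h],ori(TY+s)))
for s in(0,np.pi): print(arm.inverse_kinematics([.681,-.139,.02],ori(np.radians(84.85)+s)),arm.inverse_kinematics([*TR,.144],ori(TY+s)))
E
```

```text
tin False [-5.55309475e-01  6.93045255e-04  2.07755014e+00  0.00000000e+00
  1.06334947e+00 -5.11676244e-01] [ 0.06502775 -0.04264396  2.1312895   0.          1.05294711 -0.00478542]
tin True [-5.55309475e-01  6.93045255e-04  2.07755014e+00 -4.44089210e-16
  1.06334947e+00  2.62991641e+00] None
cube False [-6.80504850e-01  4.70445516e-02  2.02376745e+00 -4.44089210e-16
  1.07078066e+00 -6.54324911e-01] [0.23139948 0.01171946 2.07120147 0.         1.05867173 0.16158631]
cube True [-0.68050485  0.04704455  2.02376745  0.          1.07078066  2.48726774] None
cup False [-0.78640912  0.11328142  1.94851768  0.          1.07979355 -0.74277589] [0.38357191 0.0892342  1.9858506  0.         1.06650785 0.31375874]
cup True [-7.86409123e-01  1.13281425e-01  1.94851768e+00 -4.44089210e-16
  1.07979355e+00  2.39881676e+00] None
[-3.64067862e-01  5.48836400e-01  1.52370814e+00 -4.44089210e-16
  1.06904812e+00 -1.84497973e+00] [ 0.23139948 -0.09062327  2.03168707  0.          1.20052885  0.16158631]
[-3.64067862e-01  5.48836400e-01  1.52370814e+00 -4.44089210e-16
  1.06904812e+00  1.29661292e+00] None
```

```bash
python3 - <<'E'
from h import *
pick("tin"); place("tin"); release("tin"); snap("1")
E
python3 - <<'E'
import cv2,numpy as np
t=cv2.imread("pics/top1.png");s=cv2.imread("pics/side1.png")
a=cv2.resize(t[225:280,130:380],None,fx=3,fy=3);b=cv2.resize(s[60:300,180:330],None,fx=2.4,fy=2.4)
c=np.zeros((576,760,3),np.uint8);c[:165,:750]=a;c=c[:165]
cv2.imwrite("pics/c1t.png",c);cv2.imwrite("pics/c1s.png",b)
E
```

```text
at t 3.28 pos [ 0.4555 -0.1501  0.08  ] w 0.0936 F [-0.   0.8  0.6]
grip t 3.93 pos [ 0.4547 -0.1496  0.0791] w 0.0578 F [-0.  -0.3  1.2]
up t 4.89 pos [ 0.454  -0.1492  0.2385] w 0.0578 F [-0.9 -0.1 -0.6]
over t 6.02 pos [0.4354 0.1405 0.2396] w 0.0579 F [-0.1 -1.1 -0.3]
down t 7.59 pos [0.4352 0.1412 0.0735] w 0.0578 F [0.4 0.4 0.5]
rel t 9.3 pos [0.4345 0.1411 0.2385] w 0.0939 F [ 0.3 -0.4 -0.9]
```

View pics/c1t.png

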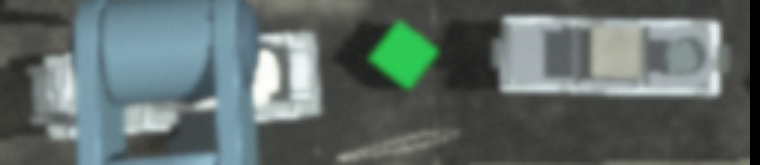

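View pics/c1s.png

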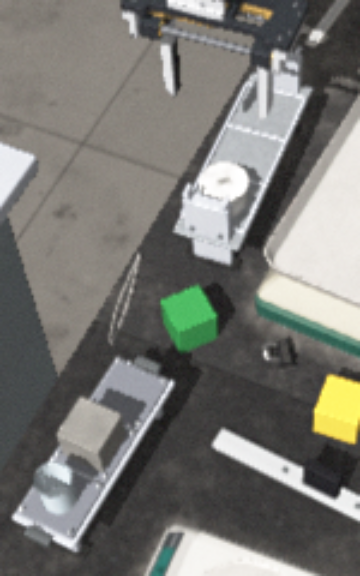

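The tin stands in the right bay (side view about (230,180) in the crop) and the cube and cup are undisturbed. Next is the cube.

```bash
python3 - <<'E'
from h import *
pick("cube"); place("cube"); release("cube")
pick("cup"); snap("2")
E
python3 - <<'E'
import cv2,numpy as np
t=cv2.imread("pics/top2.png");s=cv2.imread("pics/side2.png")
cv2.imwrite("pics/c2t.png",cv2.resize(t[225:280,130:380],None,fx=3,fy=3))
cv2.imwrite("pics/c2s.png",cv2.resize(s[60:300,150:330],None,fx=2.4,fy=2.4))
E
```

```text
at t 11.99 pos [ 0.4502 -0.2195  0.0831] w 0.0942 F [0.1 0.3 0.7]
grip t 12.74 pos [ 0.4495 -0.219   0.082 ] w 0.0499 F [-0.2 -0.4  1. ]
up t 13.68 pos [ 0.4487 -0.2184  0.2382] w 0.0498 F [-0.4 -0.6 -2.6]
over t 15.29 pos [0.4304 0.2163 0.2399] w 0.0498 F [ 0.5 -0.1 -3.1]
down t 16.85 pos [0.4299 0.217  0.0765] w 0.0499 F [-0.1 -0.4 -2.1]
rel t 18.65 pos [0.4292 0.2168 0.2385] w 0.0943 F [ 0.4 -0.6 -1.2]
at t 21.72 pos [ 0.4462 -0.2876  0.0851] w 0.094 F [0.2 0.5 0.6]
grip t 22.61 pos [ 0.4455 -0.287   0.084 ] w 0.0382 F [-0.1  0.1  0.8]
up t 23.54 pos [ 0.4449 -0.2864  0.2385] w 0.0387 F [ 0.1  0.2 -0.9]
```

View pics/c2t.png

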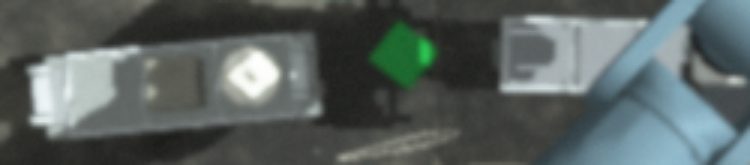

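View pics/c2s.png

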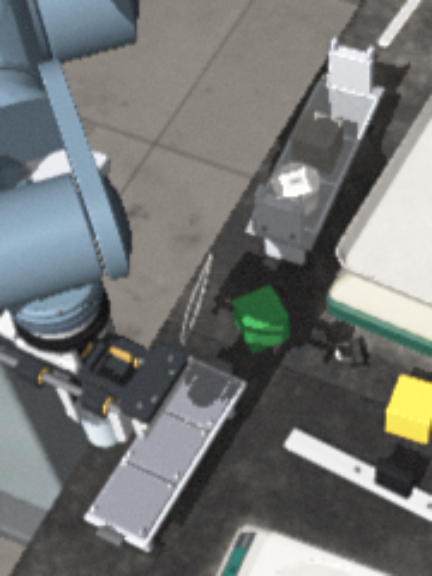

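The cube sits in the middle bay and the tin in the right bay. The cup is in the gripper, seen at (100,430) in the side crop. Placing it now.

```bash
python3 - <<'E'
from h import *
place("cup"); release("cup")
o=ori(np.radians(84.85)); arm.movep([.681,-.139,.24],o); arm.set_gripper(.06); st("over keeper")
snap("3")
E
python3 - <<'E'
import cv2,numpy as np
t=cv2.imread("pics/top3.png");s=cv2.imread("pics/side3.png")
cv2.imwrite("pics/c3t.png",cv2.resize(t[225:280,130:245],None,fx=6.5,fy=6.5,interpolation=cv2.INTER_CUBIC))
cv2.imwrite("pics/c3s.png",cv2.resize(s[60:200,220:400],None,fx=4,fy=4,interpolation=cv2.INTER_CUBIC))
cv2.imwrite("pics/c3k.png",cv2.resize(s[180:320,240:400],None,fx=4,fy=4,interpolation=cv2.INTER_CUBIC))
E
```

```text
over t 25.73 pos [0.4252 0.2922 0.24  ] w 0.0386 F [-0.3  0.4  0.4]
down t 27.27 pos [0.4248 0.2929 0.0788] w 0.0387 F [ 0.1 -0.8  0. ]
rel t 29.21 pos [0.4239 0.2925 0.2385] w 0.0938 F [-0.5 -0.2 -0.5]
over keeper t 31.77 pos [ 0.681 -0.139  0.24 ] w 0.06 F [-0.3  0.7 -0.4]
```

View pics/c3t.png

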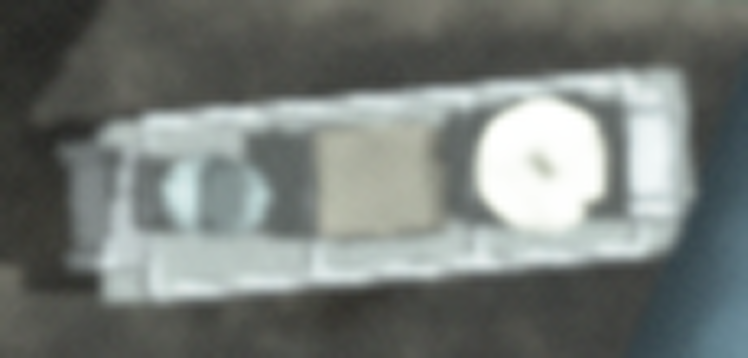

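View pics/c3s.png

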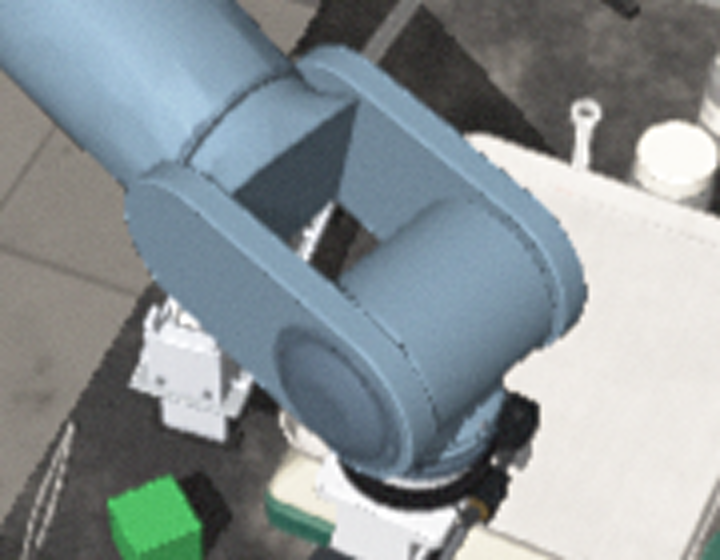

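View pics/c3k.png

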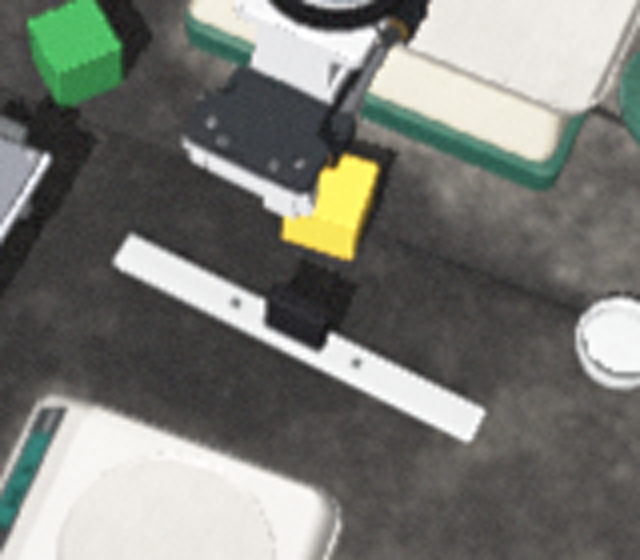

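All three samples are in their bays, upright and about central: cup left (215,190), cube middle (380,180), tin right (540,165) in the crop. Now the keeper.

```bash
python3 - <<'E'
from h import *
arm.set_gripper(.04)
arm.move_straight([.681,-.139,.06],None,.2)
arm.move_straight([.681,-.139,.018],None,.06); st("at")
arm.set_gripper(0,45); st("grip")
arm.move_straight([.681,-.139,.05],None,.06); st("lift")
arm.move_straight([.681,-.139,.28],None,.2); st("up")
arm.movep([*TR,.26],ori(TY)); arm.hold(.3); st("over")
snap("4")
E
python3 - <<'E'
import cv2,numpy as np
t=cv2.imread("pics/top4.png");s=cv2.imread("pics/side4.png")
cv2.imwrite("pics/c4t.png",cv2.resize(t[200:300,110:270],None,fx=4.5,fy=4.5,interpolation=cv2.INTER_CUBIC))
cv2.imwrite("pics/c4s.png",cv2.resize(s[40:200,200:360],None,fx=3.7,fy=3.7,interpolation=cv2.INTER_CUBIC))
E
```

```text
at t 34.3 pos [ 0.6813 -0.1391  0.0183] w 0.04 F [-0.2  0.1 -0.6]
grip t 34.83 pos [ 0.6812 -0.139   0.0183] w 0.0134 F [0.1 0.4 1.3]
lift t 35.51 pos [ 0.6809 -0.139   0.0501] w 0.0136 F [-0.8  0.2 -1.7]
up t 36.81 pos [ 0.6803 -0.1387  0.278 ] w 0.0138 F [ 0.3  1.1 -1.6]
over t 38.86 pos [0.4303 0.2168 0.26  ] w 0.0137 F [-0.7 -0.9 -2. ]
```

View pics/c4t.png

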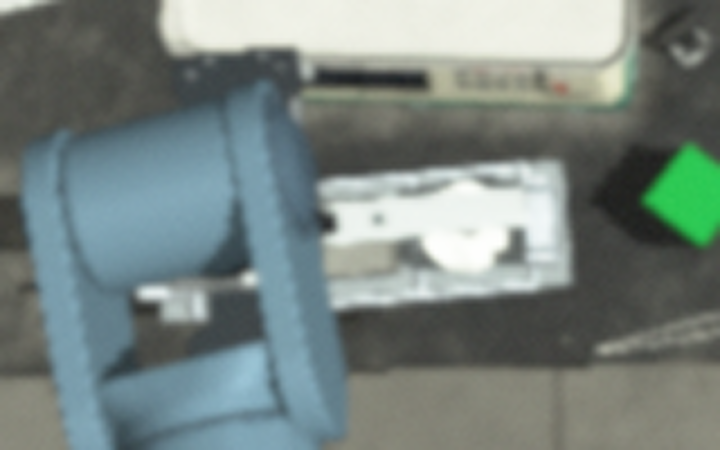

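View pics/c4s.png

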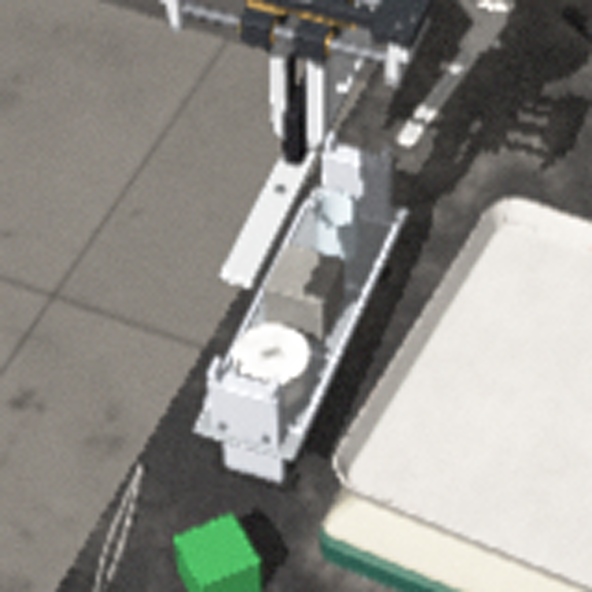

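```bash
python3 - <<'E'
from h import *
for c in((221,273),(247,284)):
    p=np.array([200,40])+(np.array(c)+.5)/3.7-.5
    P=ray('side',p,.250); print(p,P)
    d=P[:2]-TR; print("tray x,y", d@[np.cos(TY),np.sin(TY)], d@[-np.sin(TY),np.cos(TY)])
p=np.array([110,200])+(np.array([530,208])+.5)/4.5-.5
P=ray('top',p,.25);d=P[:2]-TR; print("top end",d@[np.cos(TY),np.sin(TY)], d@[-np.sin(TY),np.cos(TY)])
E
```

```text
[259.36486486 113.41891892] [0.4308656  0.08346883 0.25      ]
tray x,y -0.008451172994858955 -0.13326627371057642
[266.39189189 116.39189189] [0.45146212 0.08163326 0.25      ]
tray x,y 0.011967131906925919 -0.13653411815269914
top end -0.0024794563386467657 -0.13482720955249428
```

The held bar's right end projects at tray x within ±2.5 mm and y of -135 mm (nominal -133), so it is well aligned. Lowering.

```bash
python3 - <<'E'
from h import *
arm.move_straight([*TR,.175],None,.12); st("a")
arm.move_straight([*TR,.150],None,.04); st("b")
arm.move_straight([*TR,.1428],None,.02); st("c"); arm.hold(.2); st("c2")
snap("5")
E
python3 - <<'E'
import cv2,numpy as np
t=cv2.imread("pics/top5.png");s=cv2.imread("pics/side5.png")
cv2.imwrite("pics/c5t.png",cv2.resize(t[200:300,110:270],None,fx=4.5,fy=4.5,interpolation=cv2.INTER_CUBIC))
cv2.imwrite("pics/c5s.png",cv2.resize(s[60:180,230:340],None,fx=5,fy=5,interpolation=cv2.INTER_CUBIC))
E
```

```text
a t 39.82 pos [0.4306 0.2172 0.1758] w 0.014 F [ 0.6  0.3 -1.9]
b t 40.59 pos [0.4301 0.217  0.1501] w 0.0136 F [-0.1 -0.4 -1.5]
c t 41.1 pos [0.4299 0.217  0.1427] w 0.0137 F [ 0.3 -0.6 -1.9]
c2 t 41.3 pos [0.43   0.217  0.1428] w 0.0136 F [ 0.9 -0.2 -0.4]
```

View pics/c5s.png

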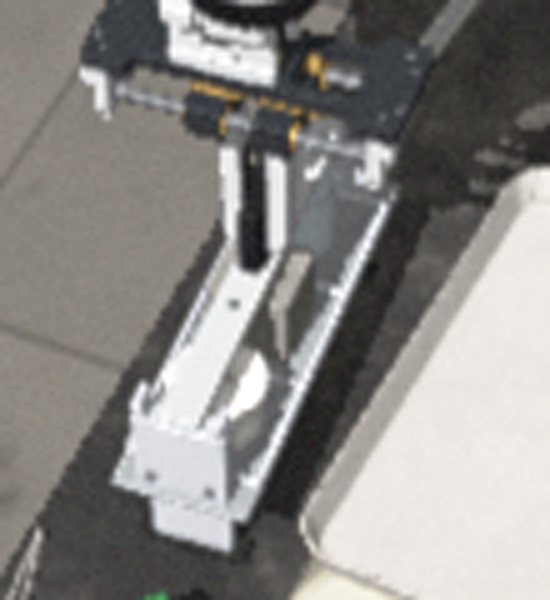

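View pics/c5t.png

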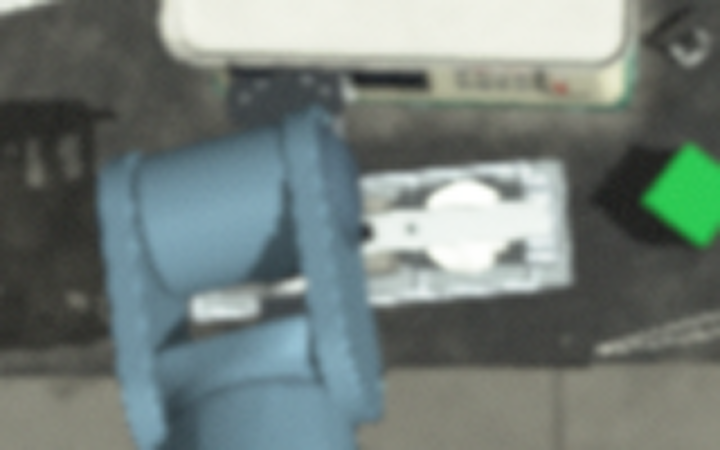

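The bar is between the cheeks of both forks and just touching. I release it, withdraw and check.

```bash
python3 - <<'E'
from h import *
arm.move_straight([*TR,.1422],None,.02); st("d")
arm.set_gripper(.05); arm.hold(.2)
arm.move_straight([*TR,.27],None,.12); st("up")
arm.movep([.42,-.30,.30],ori(-.3)); arm.hold(.3); st("clear")
snap("6")
E
python3 - <<'E'
import cv2,numpy as np
t=cv2.imread("pics/top6.png");s=cv2.imread("pics/side6.png")
cv2.imwrite("pics/c6t.png",cv2.resize(t[215:290,125:250],None,fx=6,fy=6,interpolation=cv2.INTER_CUBIC))
cv2.imwrite("pics/c6s.png",cv2.resize(s[60:180,230:340],None,fx=5,fy=5,interpolation=cv2.INTER_CUBIC))
E
```

```text
d t 41.65 pos [0.43   0.217  0.1422] w 0.0136 F [ 0.4  0.7 -1.1]
up t 43.8 pos [0.4295 0.2169 0.269 ] w 0.0504 F [-0.5 -0.   0.1]
clear t 45.98 pos [ 0.4202 -0.2996  0.3   ] w 0.0502 F [-0.4 -0.2  0.3]
```

View pics/c6s.png

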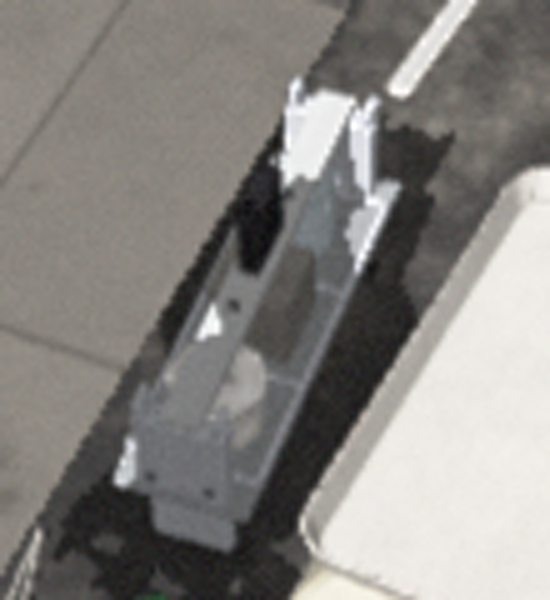

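View pics/c6t.png

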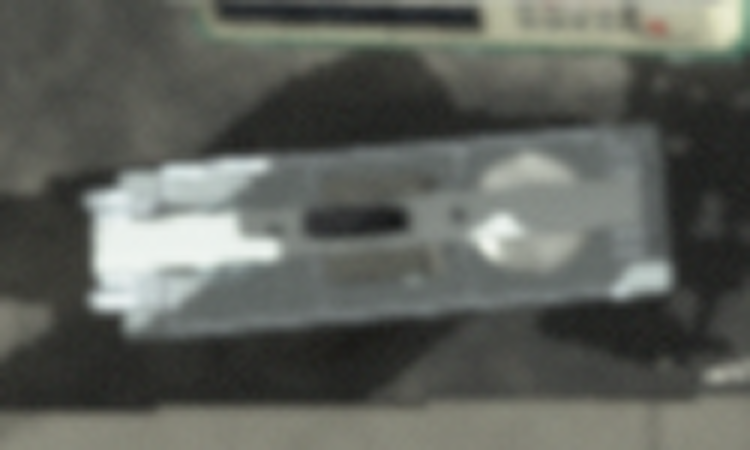

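```bash
python3 - <<'E'
from h import *
def tc(P): d=P[:2]-TR; return (d@[np.cos(TY),np.sin(TY)], d@[-np.sin(TY),np.cos(TY)])
print("tab",tc(ray('top',np.array([125,215])+(np.array([357,219])+.5)/6-.5,.18)))
print("left end",tc(ray('top',np.array([125,215])+(np.array([96,248])+.5)/6-.5,.132)))
print("right end",tc(ray('top',np.array([125,215])+(np.array([637,207])+.5)/6-.5,.132)))
arm.close_job(); 
E
```

```text
tab (np.float64(-0.0012766978648729116), np.float64(-0.0035816908673020217))
left end (np.float64(-0.0005450987386741279), np.float64(0.13375626892447398))
right end (np.float64(-0.004779869807941716), np.float64(-0.1302707727038975))
the job is handed in; nothing more can be done
```

The job is done and handed in at about 46 s on the robot's clock. All three samples are in the tray in reverse order: the tin went from the left seat to the right bay, the cube stayed in the middle, and the cup went from the right seat to the left bay. The keeper bar lies over them, tab up, with its ends in both forks, and the gripper is open and well clear.

- **Samples:** the pictures taken after the placings show all three upright and about central in their bays. After the bar was laid they were still in place, though partly hidden by the bar.
- **Keeper bar:** measured after release, the tab is within about 4 mm of the tray's middle. The bar's ends are at y of about +134 and -130 mm, and within 5 mm of the forks' middle.
- **Forces:** the wrist force readings I took stayed at about 3 N or less.
- **Disagreements:** the two camera views differed by 2 to 3 mm on most positions, up to about 8 mm on the keeper tab along the bar. The last right-end reading, 5 mm off the fork's middle across the bar, was taken in shadow and is the least certain.

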